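# Slide the grease tray home under the griddle and lock it

### The arm

A 6-joint arm with a two-finger parallel gripper is mounted at the origin on a cart in front of the work surface, level with it; the furniture and walls round the work are solid. World frame = base frame: x ahead of the robot, y to its left, z up, the work surface at z = 0. Lengths are in mm, angles in rad, forces in N, time in s.
With the tool pointing down it reaches from about 300 to 775 mm from the base axis. Payload 14.6 kg.
Tool frame: the origin (TCP) lies on the centre line of the jaws, within the pads' length; the fingertips stand 19 mm ahead of it and the grasp point (between the pads) is the TCP (bot.tip_reach is the distance from the TCP to the fingertips, in mm); z points along the fingers, y is the line along which they close (so a half turn about z gives the same grasp; the last joint's range is limited). The gripper opens to 85 mm and grips with 20 to 120 N. Pads are 22 mm wide; open, the fingers measure 114 mm over their backs; the gripper's body (76 mm by 85 mm) begins 54 mm behind the grasp point. The pads swing forward as they close: fully open they stand 13 mm farther back than shut.
Start: joints at [1.232, 0.3, 1.521, -0, 1.321, -0.067], TCP at [147.654, 529.8, 250.281] pointing down, gripper open.
Joint ranges: [-3.03, 3.03], [-0.79, 2.21], [0.23, 2.52], [-1.04, 4.18], [0, 3.07], [-2.55, 2.55]. Speed limits (rad/s): [2.22, 2.22, 2.57, 3.14, 3.14, 3.14].

### API

Orientations are given as a unit quaternion [w, x, y, z].
In Python, from rig import bot gives the robot as it stands. Calls block until the motion is done:
- bot.move_to(position, orientation): joint-space move of the TCP to a pose.
- bot.servo_line(position, attitude=None, speed=150, until_force=None): straight line of the TCP; attitude=None keeps the orientation; speed is the mean speed in mm/s. With until_force (N) it stops when the force on the tool has changed by that much, and returns True; else False.
- bot.move_joints(angles): joint-space move.
- bot.move_gripper(opening, grip_force=None): finger opening in mm; grip_force is the grip in N (None keeps the last); returns when the fingers have stopped.
- bot.dwell(seconds).
- bot.ik(position, orientation): joint angles nearest the present ones, or None.
- bot.read_state(): the state.
- bot.read_camera(name): name is "side" or "top" or "wrist"; returns a dict with "image" (480x640x3 uint8, blue, green, red), "depth" (480x640 float32, mm along the optical axis (not along the pixel's ray), 0 where there is no reading), "fovy" (degrees; the focal length in pixels is half the picture's height over the tangent of half this angle, whatever the lens; pixels are square), "cx", "cy" (the principal point, pixels), "eye" and "attitude" of the camera in the world; the wrist camera has in their place "mount" (4x4, takes a point from camera to tool coordinates, whose origin is the TCP and whose axes are the flange's). Camera axes: x right, y down, z forward; pixel columns grow to the right and rows downward; lengths in mm; the calibration is good to about 2 mm. A picture is of the moment at which its call begins: read the wrist's pose just before it.
A pose or a line that the arm cannot do raises bot.MotionError and nothing moves.
- bot.finish_job(): hands the job in; it is judged then, once.
The state is a dict: "clock": time; "joint_positions": joint angles; "qvel": joint speeds; "effort": joint torques, N m; "ee_pos": TCP position; "tool_rot": TCP orientation; "ft_force": force on the tool from outside, world axes, zero at the start; "moment": the same for the moment, N m; "grip_width": finger opening in mm; "grip_force": force on a finger pad.
Only numpy, scipy, OpenCV 4.12 (cv2) and the standard library are available. Lean on these libraries where they do the work, as an engineer would, in place of code of your own. Each camera call takes 0.05 s, during which the arm holds its last target. There are 200 camera calls.

### The job

The griddle's empty grease tray has been left out on the dark burner cover. With the fingertips, push it along the cover into its slide under the griddle's gutter, front panel outwards, until it is fully home against the back stop, then push the red-knobbed catch round until it is fully shut across the tray's front and locks it in. Only push: do not lift or tip the tray, and leave the jars, spoon and turner where they are.

Things in the scene. Friction and masses are not known exactly. Their poses are not given: they have to be found in the camera images.
- griddle: Fixed steel add-on griddle over the right-hand burners. Its frame: z up, +y out of the tray slide (roughly robot's left), +x roughly away from the robot. Origin on the cover's top midway between the slide rails, where the foot of the tray's front panel is when home; the tray goes in along -y to a back stop at y = -110 mm. Plate and guards span x -70 to 270, y -335 to -35 mm.
- slide_mouth (a point): Middle of the slide's mouth on the cover's top (griddle y = +55 mm). Two rails 16 mm high, inner faces 105 mm apart (x = +-52.5 mm), run from y = -120 to +20 mm and then flare outwards to x = +-67 mm at the mouth.
- gutter_edge (a point): Middle, over the slide, of the top of the gutter's outer lip (griddle y = -35 mm, 70 mm above the cover). The tray passes under the gutter, whose underside is 50 mm above the cover; its front stays 35 mm proud of this edge. Splash guards at the griddle's back and right rise to 117 mm, at its front to 85 mm.
- grease_tray: Loose open aluminium tray, 100 mm wide (own x), 110 mm long (own y), walls 42 mm high, 3 mm thick, about 0.4 kg, slides easily (friction 0.3). Origin at the centre of its underside, z up. Its front panel is the +y end, flat, 46 mm high, with a dark pull marked on it; the -y end enters the slide first. At the start its yaw is within 0.4 rad of the griddle's.
- tray_front (a point): Middle of the foot of the tray's front panel, on its outer face (55 mm along the tray's +y from its origin).
- catch (a joint): Flat arm with a red knob, turning level on the slide's far rail. 0 = shut, at its limit: arm along the griddle's -x across the tray's front, 7 mm clear of a tray that is home. Grows as it opens: pi/2 = along +y, up to 2.7. At value a the knob is at the pivot + 52 mm x (-cos a, sin a) in the griddle's x, y. Starts at 1.7 to 2.1, stays where left, needs about 0.5 N at the knob.
- catch_pivot (a point): Pivot of the catch, at x = +65 mm, y = +12 mm of the griddle's frame, 26 mm above the cover.
- catch_knob (a point): Middle of the red knob on the catch, 46 mm above the cover; the knob is 11 mm thick (15 mm at its head) and spans 31 to 62 mm above the cover; the arm below it lies 26 to 31 mm above the cover.
- spice_3: Bystander: spice jar with a green cap and dark green label, 46 mm across, 106 mm tall, origin under its centre.
- spice_6: Bystander: spice jar with a green cap and brown label, 46 mm across, 106 mm tall, origin under its centre.
- jar_mustard: Bystander: squat jar with a green lid, 68 mm across, 84 mm tall, origin under its centre.
- teaspoon: Bystander: teaspoon lying on the cover in front of the jars, 130 x 26 x 11 mm, origin under its centre.
- turner: Bystander: metal turner lying on the dark griddle plate, origin under its middle.
- burner_cover: Fixed flat dark steel cover over the left-hand burners, 535 x 465 mm, 20 mm thick, its top 20 mm above the stove top: the surface that tray, slide and jars stand on. Origin on the stove top under its centre.

How it is judged (in metres and radians):
On the way, in this order (a step that is already met when the one before it is completed fails the run):
1. the tray stands in its slide, fully home against the back stop, while the catch is still open (y of tray_front in the frame of griddle between -0.006 and 0.006 m and x of tray_front in the frame of griddle between -0.006 and 0.006 m and angle between the y axis of grease_tray and the y axis of griddle, either way round below 0.08 rad and value of joint catch above 0.5 rad), for 0.2 s.
2. the catch has been swung shut across the tray's front (value of joint catch below 0.15 rad), for 0.2 s.
At the end, for the whole second after the job is handed in: The tray lies flat on the cover in its slide, its front within 6 mm of the home position both ways and square to the griddle within 0.08 rad, at rest; the catch is shut to within 0.15 rad (y of tray_front in the frame of griddle between -0.006 and 0.006 m and x of tray_front in the frame of griddle between -0.006 and 0.006 m and angle between the y axis of grease_tray and the y axis of griddle, either way round below 0.08 rad and height (world z) of grease_tray below 0.024 m and value of joint catch below 0.15 rad and linear speed of grease_tray below 0.01 m/s); the robot touches nothing.
It fails at once if the tray is lifted more than 10 mm off the cover or tipped more than 0.2 rad (height (world z) of grease_tray above 0.03 m or angle between grease_tray's own z axis and vertical above 0.2 rad).
It fails at once if a jar, the spoon or the turner is moved by more than 20 mm (distance of any of spice_3, spice_6, jar_mustard, teaspoon, turner from where it was at the start of the episode above 0.02 m).
It also fails if it takes over 61 s, if anything falls off the work surface, if the arm or the gripper's body presses on something with over 40 N, if the wrist force passes 120 N, or if a joint passes its speed limit or range.

## Working session

There is one attempt and no reset: what is moved stays moved. The work goes in short steps, each a Python script; the robot and the scene stay as the last script left them, time stands still between calls to the robot, and variables do not carry over. Pictures are saved under pics/ and viewed, at most 10 in all, crops included, and the job is handed in when it is done.

```bash
mkdir -p pics; cat > h.py <<'E'
import numpy as np, cv2
from rig import bot
from scipy.spatial.transform import Rotation as R
def rot(q): return R.from_quat([q[1],q[2],q[3],q[0]]).as_matrix()
def cam(name):
    s=bot.read_state(); c=bot.read_camera(name)
    if 'mount' in c:
        T=np.eye(4); T[:3,:3]=rot(s['tool_rot']); T[:3,3]=s['ee_pos']; T=T@np.array(c['mount'])
    else:
        T=np.eye(4); a=np.array(c['attitude']); T[:3,:3]=rot(a) if a.size==4 else a; T[:3,3]=c['eye']
    c['T']=T; return c
def cloud(c):
    d=c['depth']; f=240/np.tan(np.radians(c['fovy'])/2)
    v,u=np.mgrid[:480,:640]
    p=np.stack([(u-c['cx'])*d/f,(v-c['cy'])*d/f,d],-1)
    return p@c['T'][:3,:3].T+c['T'][:3,3]
def onplane(c,u,v,z):
    f=240/np.tan(np.radians(c['fovy'])/2)
    r=c['T'][:3,:3]@np.array([(u-c['cx'])/f,(v-c['cy'])/f,1]); e=c['T'][:3,3]
    return e+r*(z-e[2])/r[2]
E
python3 - <<'E'
from h import *
import pickle
for n in('top','side'):
    c=cam(n); cv2.imwrite(f'pics/{n}0.png',c['image']); pickle.dump(c,open(n+'.pkl','wb')); print(n,c['T'],c['fovy'])
print(bot.read_state())
E
```

```text
top [[ 2.82809000e-03 -9.83095547e-01  1.83071427e-01  4.90035160e+02]
 [-9.99250282e-01  4.29056682e-03  3.84768228e-02 -3.37944081e+01]
 [-3.86118733e-02 -1.83042991e-01 -9.82346368e-01  9.06851950e+02]
 [ 0.00000000e+00  0.00000000e+00  0.00000000e+00  1.00000000e+00]] 55.24488052070363
side [[-9.91178540e-01  1.13480603e-01 -6.84635263e-02  6.73309352e+02]
 [ 1.32333976e-01  8.19083654e-01 -5.58202191e-01  5.18030912e+02]
 [-7.26776599e-03 -5.62338083e-01 -8.26875480e-01  8.87908656e+02]
 [ 0.00000000e+00  0.00000000e+00  0.00000000e+00  1.00000000e+00]] 50.716222408288786
{'clock': 0.1, 'joint_positions': array([ 1.23238357e+00,  3.00441120e-01,  1.52152225e+00, -7.27925544e-07,
        1.32067891e+00, -6.65926593e-02]), 'qvel': array([-4.27286942e-04, -1.76222126e-03, -4.30915143e-04, -2.07531022e-06,
       -1.52405754e-05, -4.80969954e-04]), 'effort': array([ 9.18687692e-04, -5.44368303e+01, -3.62379241e+01, -1.25321731e-04,
        2.99316693e-03, -9.15525789e-06]), 'ee_pos': array([147.60426709, 529.63117514, 249.76263196]), 'tool_rot': array([-1.05205722e-04,  1.35491915e-01,  9.90778313e-01, -5.14159631e-04]), 'ft_force': array([ 0.48822155, -0.18307958, -0.18916763]), 'moment': array([-0.01226014, -0.02010785,  0.04093542]), 'grip_force': 0.0, 'grip_width': 85.2164849767839}
```

View pics/top0.png

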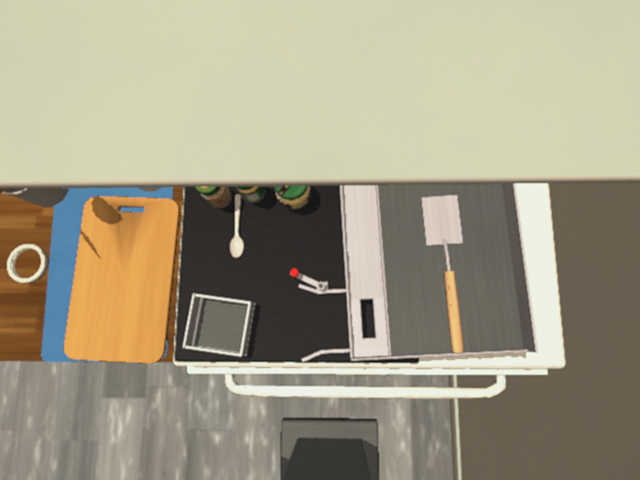

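View pics/side0.png

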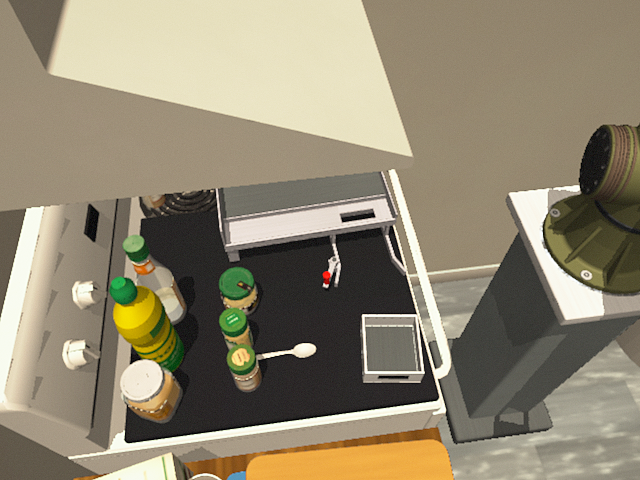

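The top view shows the tray at about (220,324) with its front to the left, the slide mouth at about (302,324), the knob at (294,273) and the pivot at (322,286). The side view shows the pull on the +y face at (392,378). Next I'll enlarge the crop to measure.

```bash
python3 - <<'E'
from h import *
import pickle
c=pickle.load(open('top.pkl','rb'))
cv2.imwrite('pics/c1.png',cv2.resize(c['image'][255:375,175:395],None,fx=3.6,fy=3.6,interpolation=cv2.INTER_CUBIC))
P=cloud(c)
for u,v in[(220,324),(192,294),(366,250),(270,320),(322,287),(294,273),(320,100),(320,170),(220,357),(220,364)]: print((u,v),P[v,u].round(1))
# tray rim
z=P[...,2]; m=np.zeros(z.shape,bool); m[285:362,180:262]=1; m&=(z>52)&(z<75)
pts=P[m][:,:2].astype(np.float32); print(len(pts),cv2.minAreaRect(pts),cv2.boxPoints(cv2.minAreaRect(pts)))
for zz in(66,):
  for u,v in [(190,293),(255,299),(247,355),(184,349)]: print(onplane(c,u,v,zz).round(1))
E
```

```text
(220, 324) [503.4 189.1  26.6]
(192, 294) [557.4 233.8  65.7]
(366, 250) [637.8 -88.1  71.8]
(270, 320) [511.2  94.1  21. ]
(322, 287) [571.5  -6.5  51.3]
(294, 273) [593.9  43.3  83.2]
(320, 100) [623.2 -24.5 658.8]
(320, 170) [585.8 -24.1 643.3]
(220, 357) [441.8 187.7  21.8]
(220, 364) [427.2 193.4  -3.6]
727 ((503.3813781738281, 185.95220947265625), (110.64981079101562, 99.78850555419922), 82.12245178222656) [[446.3753  137.98773]
 [545.22217 124.31106]
 [560.38745 233.91669]
 [461.5406  247.59335]]
[559.2 237.6  66. ]
[548.2 116.2  66. ]
[448.  127.8  66. ]
[458. 243.  66.]
```

View pics/c1.png

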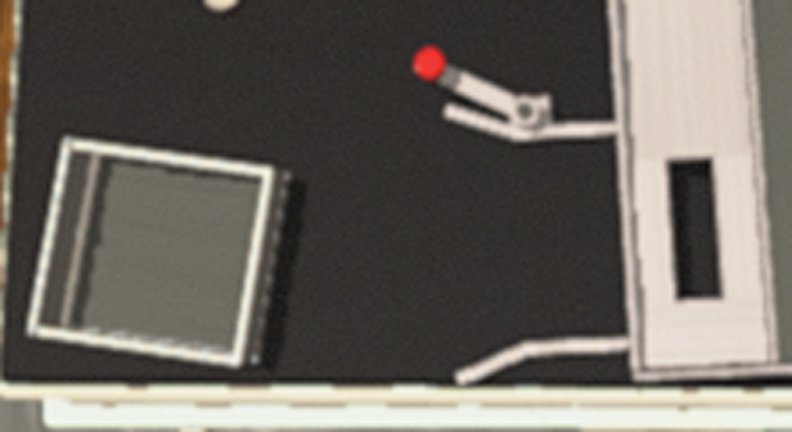

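The crop shows the pivot at (529,112), the knob at (429,62) and the gutter lip running from (609,0) to (640,378). The far rail has its tip at (447,110), knee at (520,133) and end at (617,127). The near rail has its tip at (460,379), knee at (527,349) and end at (628,343).

```bash
python3 - <<'E'
from h import *
import pickle
c=pickle.load(open('top.pkl','rb'))
g=lambda u,v,z:onplane(c,175+(u+.5)/3.6-.5,255+(v+.5)/3.6-.5,z)[:2]
for n,u,v,z in[('piv',529,112,51),('knob',429,62,82),('lip0',609,0,90),('lip1',640,378,90),('ft',447,110,36),('fk',520,133,36),('fe',617,127,36),('nt',460,379,36),('nk',527,349,36),('ne',628,343,36)]:print(n,g(u,v,z).round(1))
P=cloud(c);z=P[...,2]
# lip from depth: per image row, leftmost px with z>80
L=[]
for r in range(195,355):
  k=[u for u in range(330,375) if z[r,u]>80]
  if k: L.append(P[r,k[0]])
L=np.array(L); print(len(L),L[::20].round(1)); k=np.polyfit(L[:,0],L[:,1],1); print('lip y=',k, k[0]*510+k[1])
# rails by depth
m=(z>31)&(z<41)&(np.mgrid[:480,:640][1]>295)&(np.mgrid[:480,:640][1]<348)&(np.mgrid[:480,:640][0]>275)&(np.mgrid[:480,:640][0]<362)
q=P[m]; 
for s in(q[:,0]>520,q[:,0]<480):
  w=q[s]; w=w[w[:,1]<-3]; print(len(w),np.polyfit(w[:,1],w[:,0],1),w.mean(0),np.ptp(w,axis=0))
E
```

```text
piv [573.9  -5.7]
knob [596.2  43.8]
lip0 [626.2 -46.9]
lip1 [442.2 -60.5]
ft [576.5  38.3]
fk [ 5.643e+02 -4.000e-01]
fe [567.4 -51.5]
nt [438.1  30.1]
nk [453.3  -4.4]
ne [456.5 -56.3]
160 [[737.7 -40.7  90.8]
 [700.3 -42.3  88.1]
 [661.9 -45.7  92.4]
 [625.4 -47.3  90.9]
 [589.2 -48.8  90.7]
 [553.9 -50.4  86.9]
 [490.  -33.8 906.9]
 [484.  -55.   89.8]]
lip y= [ 3.47978356e-02 -6.82475863e+01] -50.500690084164084
117 [1.32007010e-01 5.72580296e+02] [569.60664746 -22.52644264  36.72300713] [21.42670749 45.50199793  8.54052889]
96 [-5.33565145e-02  4.54573646e+02] [456.07857978 -28.20524226  36.31444322] [ 7.65180098 48.1939302   8.82936255]
```

```bash
cat >> h.py <<'E'
O=np.array([510.,-20.]); YAW=0.06
def w(gx,gy): c,s=np.cos(YAW),np.sin(YAW); return O+[c*gx-s*gy,s*gx+c*gy]
def att(yaw): # tool down, tool y along direction yaw (world), tool x = y x z
    y=np.array([np.cos(yaw),np.sin(yaw),0]); z=np.array([0,0,-1.]); x=np.cross(y,z)
    q=R.from_matrix(np.stack([x,y,z],1)).as_quat(); return [q[3],q[0],q[1],q[2]]
def tray(c):
    P=cloud(c);z=P[...,2];m=(z>52)&(z<75)&(P[...,0]>400)&(P[...,0]<565)&(P[...,1]>0)&(P[...,1]<260)
    return cv2.minAreaRect(P[m][:,:2].astype(np.float32))
E
python3 - <<'E'
from h import *
print(bot.tip_reach); bot.move_gripper(60); print(bot.tip_reach,bot.read_state()['clock'])
ty=-.138; d=np.array([-np.sin(ty),np.cos(ty)]); p=np.array([503.4,186])+d*(55+11+20)
for base in(ty,ty+np.pi):
  print(base,bot.ik([*p,150],att(base)),bot.ik([*w(0,12),60],att(base+.2)))
E
```

```text
19.0
19.0 0.475
-0.138 [ 4.21588634e-01  4.68342493e-01  1.53295375e+00 -4.44089210e-16
  1.14029641e+00  5.59588634e-01] [-8.76687084e-02  4.59517508e-01  1.79878092e+00 -4.44089210e-16
  8.83294226e-01 -1.49668708e-01]
3.003592653589793 None None
```

```bash
python3 - <<'E'
from h import *
ty=-.138; d=np.array([-np.sin(ty),np.cos(ty)]); p=np.array([503.4,186])+d*(55+11+22)
bot.move_to([*p,150],att(ty)); bot.servo_line([*p,57],speed=100)
print(bot.servo_line([*(p-d*40),57],speed=40,until_force=1.0),bot.read_state()['ee_pos'],bot.read_state()['ft_force'])
s=bot.read_state()
print('tool-front dist',(s['ee_pos'][:2]-[503.4,186])@d-55, bot.read_state()['clock'])
c=cam('wrist');cv2.imwrite('pics/w1.png',c['image'])
c=cam('top');print(tray(c))
E
```

```text
True [512.36071501 251.5982295   56.65460701] [-0.19250253  0.80010989 -0.32560984]
tool-front dist 11.207251321414446 3.85
((504.00030517578125, 188.20738220214844), (118.2850570678711, 99.86833190917969), 82.1858901977539)
```

View pics/w1.png

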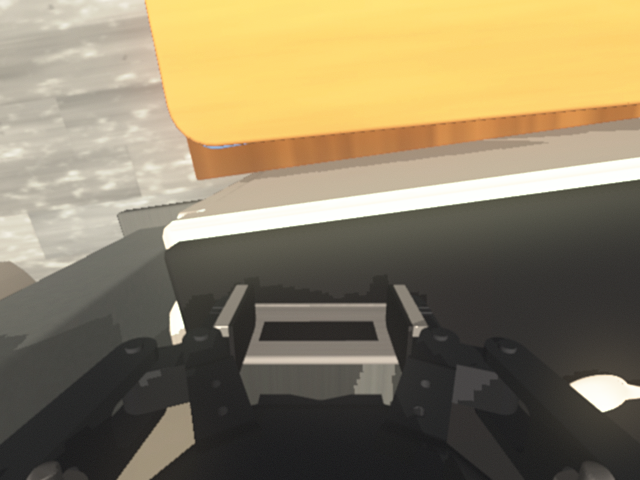

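The wrist view shows both fingers against the front panel, either side of the pull at (318,332), and contact came 11 mm ahead of the TCP as expected. I'll start the curved push.

```bash
python3 - <<'E'
from h import *
N=5; th0=-.198; g0=np.array([5.8,206.])
for i in range(1,N+1):
    s=i/N; th=th0*(1-s); c=np.array([5.8*(1-s)**2, 206-100*s])
    t=c+66.2*np.array([-np.sin(th),np.cos(th)])
    r=bot.servo_line([*w(*t),57],att(YAW+th),speed=60,until_force=15)
    if r: print('stopped',i); break
s=bot.read_state(); print(s['ee_pos'],s['ft_force'],s['clock'])
c=cam('top');print(tray(c));cv2.imwrite('pics/t2.png',cv2.resize(c['image'][255:375,175:395],None,fx=3.6,fy=3.6,interpolation=cv2.INTER_CUBIC))
E
```

```text
[499.69658301 151.95955338  56.98424068] [0.85542852 0.46626408 0.25892948] 6.3833
((503.51568603515625, 82.00440216064453), (100.00547790527344, 106.33930206298828), 3.645171880722046)
```

View pics/t2.png

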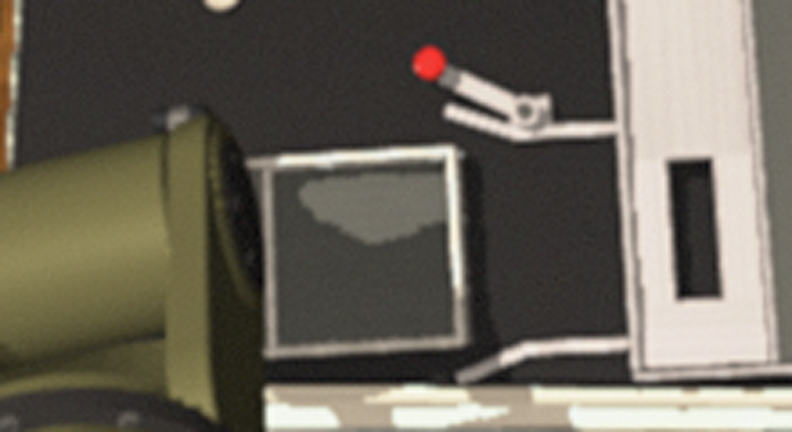

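The tray is square (yaw 0.064 against the griddle's 0.06), centred, and its leading end is at the flares. I'll push it home.

```bash
python3 - <<'E'
from h import *
def rep(n,r):
    s=bot.read_state();d=s['ee_pos'][:2]-O;c,sn=np.cos(YAW),np.sin(YAW)
    print(n,r,'g',(c*d[0]+sn*d[1]).round(1),(-sn*d[0]+c*d[1]).round(1),s['ft_force'].round(1),s['clock'])
r=bot.servo_line([*w(0,90),57],speed=60,until_force=12);rep(1,r)
if not r: r=bot.servo_line([*w(0,24),57],speed=60,until_force=12);rep(2,r)
if not r: r=bot.servo_line([*w(0,3),57],speed=20,until_force=15);rep(3,r)
c=cam('top');cv2.imwrite('pics/t3.png',cv2.resize(c['image'][255:375,175:395],None,fx=3.6,fy=3.6,interpolation=cv2.INTER_CUBIC))
E
```

```text
1 False g 0.1 90.2 [0.1 0.7 0.3] 7.95
2 False g -0.0 24.1 [-0.2  0.3 -0.6] 9.2
3 True g 0.2 14.0 [1.3 4.5 2. ] 9.825
```

View pics/t3.png

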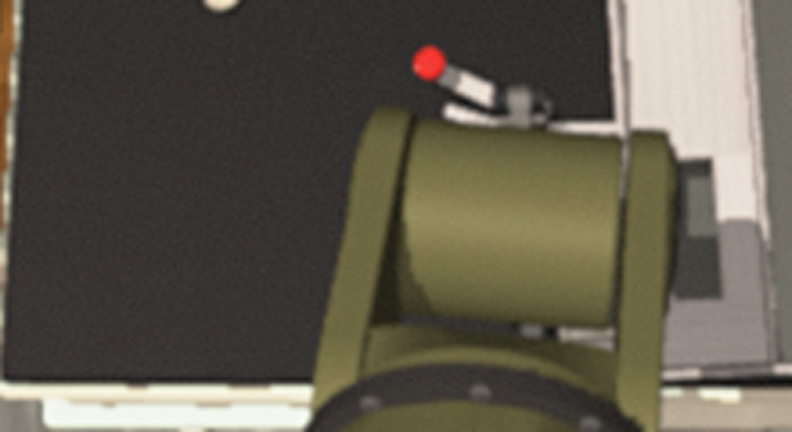

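The arm hides the tray here, but the force rose at gy≈14, close to home. I'll press once more, back off and look.

```bash
python3 - <<'E'
from h import *
def rep(n,r):
    s=bot.read_state();d=s['ee_pos'][:2]-O;c,sn=np.cos(YAW),np.sin(YAW)
    print(n,r,'g',(c*d[0]+sn*d[1]).round(1),(-sn*d[0]+c*d[1]).round(1),s['ft_force'].round(1),s['clock'])
r=bot.servo_line([*w(0,4),57],speed=10,until_force=20);rep(1,r)
bot.dwell(.3);rep(2,0)
bot.servo_line([*w(0,40),57],speed=80); bot.servo_line([*w(0,40),160],speed=150)
bot.move_to([*w(95,130),200],att(YAW)); bot.move_gripper(0)
c=cam('top');cv2.imwrite('pics/t4.png',cv2.resize(c['image'][255:375,175:395],None,fx=3.6,fy=3.6,interpolation=cv2.INTER_CUBIC))
import pickle;pickle.dump(c,open('t4.pkl','wb'))
c=cam('side');cv2.imwrite('pics/s4.png',cv2.resize(c['image'][200:320,260:440],None,fx=4.4,fy=4.4,interpolation=cv2.INTER_CUBIC))
P=cloud(cam('top'));z=P[...,2];m=(z>57)&(z<72)&(P[...,0]>465)&(P[...,0]<553)&(P[...,1]>-48)&(P[...,1]<10)
q=P[m];c,sn=np.cos(YAW),np.sin(YAW);d=q[:,:2]-O;gy=-sn*d[:,0]+c*d[:,1];gx=c*d[:,0]+sn*d[:,1]
for a in range(-45,50,15):
    k=(gx>a)&(gx<a+15)
    if k.any():print(a,k.sum(),gy[k].max().round(1))
print(bot.read_state()['clock'])
E
```

```text
1 True g -0.1 14.0 [0.6 2.5 1.1] 10.2833
2 0 g -0.2 14.1 [-0.4  0.7  0.9] 10.5833
-45 16 1.2
-30 23 1.9
-15 16 1.2
0 22 1.8
15 16 1.1
30 18 1.7
13.25
```

View pics/t4.png

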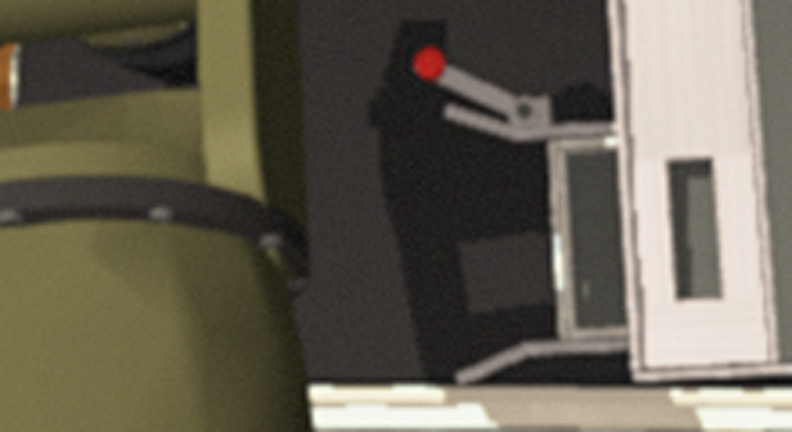

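View pics/s4.png

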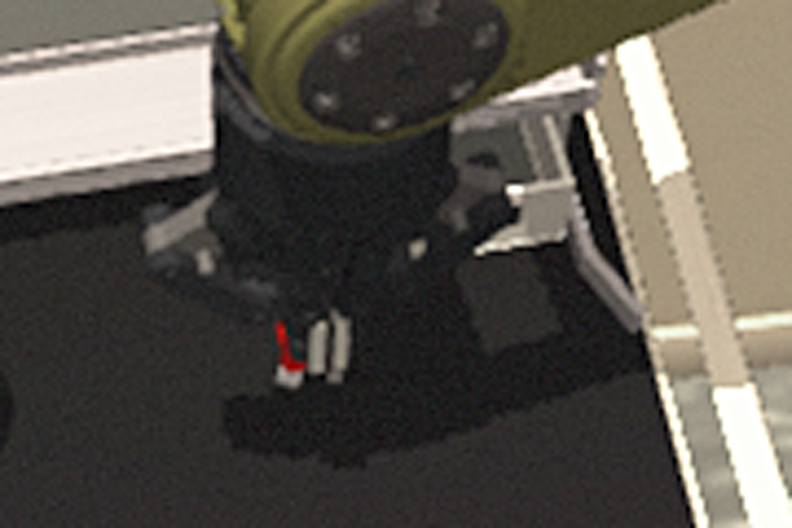

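The tray front reads about 0–2 mm from home all along, is square, and didn't move under 20 N, so it is against the back stop with the catch still open. Next I'll swing the catch shut with closed fingers.

```bash
python3 - <<'E'
from h import *
PV=np.array([64.8,11.2]); Z=79
def pose(a,D):
    t=-np.array([np.sin(a),np.cos(a)]); k=PV+52*np.array([-np.cos(a),np.sin(a)])
    return w(*(k-D*t)), att(YAW-a)
p,q=pose(2.06,32)
print(bot.ik([*p,Z],q), bot.ik([*pose(0,18)[0],Z],pose(0,18)[1]))
bot.move_to([*p,160],q); bot.servo_line([*p,Z],speed=120)
p,q=pose(2.06,19); r=bot.servo_line([*p,Z],q,speed=40,until_force=8); print('touch',r)
for a in np.arange(1.9,-.16,-.1):
    p,q=pose(a,17.5)
    r=bot.servo_line([*p,Z],q,speed=50,until_force=8)
    if r: print('stop at',a,bot.read_state()['ft_force']); break
s=bot.read_state();print(s['ee_pos'],s['ft_force'],s['clock'])
E
```

```text
[-1.21169237e-02  6.44181601e-01  1.44048443e+00 -4.44089210e-16
  1.05692662e+00  1.98788308e+00] [-5.12637114e-02  4.48732761e-01  1.75774472e+00 -4.44089210e-16
  9.35115170e-01 -1.11263711e-01]
touch False
stop at -1.7763568394002505e-15 [ 1.92707626 15.27219709  1.66077084]
[521.40800674  13.0506437   79.00684855] [ 1.92707626 15.27219709  1.66077084] 21.4417
```

```bash
python3 - <<'E'
from h import *
bot.dwell(.3); s=bot.read_state(); p=s['ee_pos']
bot.servo_line([p[0]-2.4,p[1]+40,79],speed=60); bot.servo_line([p[0]-2.4,p[1]+40,200],speed=150)
bot.move_to([*w(-20,200),250],att(YAW))
c=cam('top');cv2.imwrite('pics/t5.png',cv2.resize(c['image'][255:375,175:395],None,fx=3.6,fy=3.6,interpolation=cv2.INTER_CUBIC))
P=cloud(c);z=P[...,2];im=c['image'].astype(int);m=(im[...,2]>120)&(im[...,1]<70)&(im[...,0]<70)
m[:250]=0;m[370:]=0;q=np.argwhere(m);v,u=q.mean(0);k=onplane(c,u,v,82)[:2]-O
cc,sn=np.cos(YAW),np.sin(YAW);kg=np.array([cc*k[0]+sn*k[1],-sn*k[0]+cc*k[1]]);print(len(q),u,v,kg, 'a',np.arctan2(kg[1]-11.2,64.8-kg[0]))
m=(z>57)&(z<72)&(P[...,0]>465)&(P[...,0]<553)&(P[...,1]>-48)&(P[...,1]<3)
d=P[m][:,:2]-O;gy=-sn*d[:,0]+cc*d[:,1];gx=cc*d[:,0]+sn*d[:,1]
print([(a,gy[(gx>a)&(gx<a+15)].max().round(1)) for a in (-45,-30,-15,0,15,30) if ((gx>a)&(gx<a+15)).any()],bot.read_state()['clock'])
E
```

```text
47 320.9148936170213 313.1063829787234 [12.92491259 13.67088183] a 0.0475954043803668
[(-45, np.float64(1.2)), (-30, np.float64(1.9)), (-15, np.float64(1.1)), (0, np.float64(1.8)), (15, np.float64(1.1)), (30, np.float64(1.7))] 24.2167
```

View pics/t5.png

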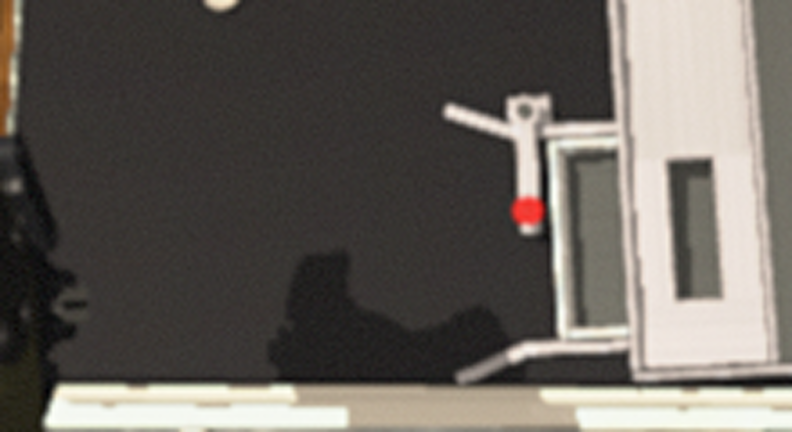

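The catch lies across the tray front with the knob at (528,211), about 0.05 rad from shut. The tray hasn't moved from home, and the robot is clear.

```bash
python3 -c "
from h import *
print(bot.finish_job())"
```

```text
the job is handed in; nothing more can be done
None
```

I pushed the tray home against its back stop and swung the catch shut across its front (measured about 0.05 rad from fully closed). I then handed the job in with the arm clear; the hand-in call returned no verdict.

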